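# Click a stick holder's press stud shut in bench-held pliers

## Robot

A 6-joint arm with a two-finger parallel gripper is mounted at the origin on the work surface. World frame = base frame: x ahead of the robot, y to its left, z up, the work surface at z = 0. Lengths are in m, angles in rad, forces in N, time in s.
With the tool pointing down it reaches from about 0.35 to 0.775 m from the base axis. Payload 7.3 kg.
Tool frame: the origin (TCP) lies at the very end of the fingers, on their centre line; the grasp point (between the pads) lies 19 mm behind it; z points along the fingers, y is the line along which they close (so a half turn about z gives the same grasp; the last joint's range is limited). The gripper opens to 92 mm and grips with 3 to 60 N. Pads are 19 mm wide; open, the fingers measure 130 mm over their backs; the gripper's body (75 mm by 190 mm) begins 47 mm behind the grasp point.
Start: joints at [-1.479, 0.342, 1.524, -0, 1.275, -0.146], TCP at [0.124, -0.51, 0.227] pointing down, gripper open.
Joint ranges: [-2.53, 2.53], [-0.77, 2.02], [0.04, 2.7], [-1, 4.14], [0.28, 2.66], [-3.11, 3.11]. Speed limits (rad/s): [2.57, 2.57, 3.14, 3.14, 3.14, 3.14].

## Interface

Orientations are given as [roll, pitch, yaw] about the fixed x, y, z axes, in that order (R = Rz(yaw) Ry(pitch) Rx(roll)).
In Python, from cell import robot gives the robot as it stands. The module is installed in compiled form; this text tells all that it offers.
- The arm moves only by the tool arm_command, never from a script. Its argument "moves" is a list of rows, each a list of 3 entries, a list of its own where there are three numbers: the shift along the tool's x, y, z in m, then the turn, a rotation vector about the tool's x, y, z in rad, then the finger opening in m, from 0 to 0.0918. In form: [[[dx, dy, dz], [ax, ay, az], claw], ...]. A call has exactly 5 rows; each row is the pose to reach, as a shift and turn from the pose commanded when the call began, along the tool's axes at that moment; what a row does not reach only later rows make up. A row lasts 1/10 s, in which the tool goes at most 50 mm and 8.59 degrees, less where a joint would pass 70% of its speed; a pose out of reach is approached as far as the arm can. A call with a gripper value outside its range is refused whole. The fingers move at their own pace and stop on an object; "squeeze" is the grip in N (left out, the last holds). Time passes only in rows, so rows that repeat a pose let the fingers close, or fill a call up. It gives the time, the measured TCP pose, the force, the opening and the grip force at its end, in the units of the state.
- robot.observe(): the state, without advancing time (a new reading comes with each control period).
- robot.read_camera(name): name is "side" or "top" or "wrist"; returns the picture (384x512x3 uint8, red, green, blue); there is no depth.
- robot.camera_model(name): a dict with "fx", "fy", "cx", "cy" (pixels), "R" (3x3) and "t" (3): a world point X has camera coordinates R X + t. Camera axes: x right, y down, z forward; pixel columns grow to the right and rows downward; lengths in m; the calibration is good to about 2 mm. The wrist camera is an equidistant fisheye: a pixel r from the principal point sees the ray r / f radians off the axis. A picture is of the moment at which its call begins: read the wrist's pose just before it. camera_model takes no time and is no camera call; for the wrist camera it gives the pose at the moment of the call.
- robot.hand_in(): hands the job in; it is judged then, once.
The state is a dict: "time": time; "qpos": joint angles; "qvel": joint speeds; "joint_efforts": joint torques, N m; "tool_pos": TCP position; "tool_rot": TCP orientation; "contact_force": force on the tool from outside, world axes, zero at the start; "torque": the same for the moment, N m; "opening": finger opening in m; "grip_force": force on a finger pad.
Only numpy, scipy, OpenCV 4.12 (cv2) and the standard library are available. Lean on these libraries where they do the work, as an engineer would, in place of code of your own. Each camera call takes 0.05 s, during which the arm holds its last target. There are 200 camera calls.

## Task

One of the brass stick holders still has its steel stud plate standing off from the block. Pick it up by its white stick, stand it on the board between the open jaws of the held pliers with the stud plate facing the moving jaw, the one with the short pad, and let go. Then press the pliers' free handle towards the clamped one until the stud plate clicks home, let the pliers spring open and leave the holder standing in the jaws.

Things in the scene. Friction and masses are not known exactly. Their poses are not given: they have to be found in the camera images.
- stick (a point): Mid stick of the one OPEN holder, 45 mm above its underside. Brass block 30x30x20 mm high; white stick 18 mm thick stands up from its centre, from 20 to 70 mm. Its y axis points to the steel stud plate (28x8 mm, 17 high), which stands on a pin 12 mm off the block's +y face: holder spans y -15 to +35 mm. The other two holders have the plate tight on the block. 0.14 kg.
- stud (a joint): How far the holder's stud plate is pushed towards its block: 0 open, 0.012 m clicked home. It resists with about 7 N, snaps through at 6 mm and then stays shut. It must be closed by the pliers, not by the fingers.
- seat (a point): Board top (8 mm above table) between the held pliers' jaws, where the stick's axis should stand. y points to the moving jaw (holder's y must match), x along the pliers to the jaw tips. 10 mm free at each jaw: fixed jaw's flat face at y -25, moving jaw's flat pad (34 mm long, stays parallel) at +45; it first slides the holder to the fixed jaw. Jaws are 32 mm high, pivot (x -76, y +10) 37 mm.
- handle (a point): On the free handle (bar 16 mm wide, 10 to 34 mm above the table), 110 mm from the upright pivot axis. Open, it is at (-169, -48) mm in the seat's frame; room for closed fingers on its -y side. Pressed to the seat's +y with about 8 N it swings about the pivot; stud clicks and handle stops at about (-185, -6). A spring reopens it. Other handle: clamped by two straps 42 mm high.
Not all that is in view belongs to the job. What is shaped like the part that bears stick but orange, pink or red is not meant.

How it is judged:
By the outcome, as a careful person would: the job done as asked, in the order asked, and still so for the second after the job is handed in, with the robot touching nothing.
It also fails if it takes over 51 s, if anything falls off the work surface, if the arm or the gripper's body presses on something with over 40 N, if the wrist force passes 120 N, or if a joint passes its speed limit or range.

## Working session

There is one attempt and no reset: what is moved stays moved. The work goes in short steps, Python scripts to look and compute and a tool call to move; the robot and the scene stay as the last step left them, time stands still between calls to the robot, and variables do not carry over. Pictures are saved under pics/ and viewed, at most 12 in all, crops included, and the job is handed in when it is done.

Besides the shell and the picture viewer there is one more tool, called after "Request:" as name([rows], argument=value, ...), one row to a line, values as JSON. arm_command: Moves the arm, as the interface text tells. Its arguments: {"type":"object","properties":{"moves":{"type":"array"},"squeeze":{"type":"number"}},"required":["moves"]}

```bash
mkdir -p pics; python3 - <<'E'
from cell import robot
import cv2
for n in("top","side"):
    cv2.imwrite(f"pics/{n}0.png",cv2.resize(robot.read_camera(n)[:,:,::-1],(800,600),interpolation=cv2.INTER_CUBIC))
    print(robot.camera_model(n))
s=robot.observe();print(s["time"],s["tool_pos"],s["tool_rot"],s["contact_force"])
E
```

```text
{'fx': 461.4917567569803, 'fy': 461.4917567569803, 'cx': 258.36348090191336, 'cy': 199.95569754849942, 'R': array([[ 0.00572816, -0.99998043, -0.00251476],
       [-0.9951868 , -0.00545464, -0.09784416],
       [ 0.09782853,  0.00306313, -0.99519857]]), 't': array([-0.11766005,  0.55406268,  1.01006187])}
{'fx': 489.7582250165414, 'fy': 489.7582250165414, 'cx': 261.88793304670213, 'cy': 180.51369303378166, 'R': array([[-0.83780069, -0.54592677, -0.00734641],
       [-0.39845926,  0.6205794 , -0.67536022],
       [ 0.37325626, -0.56289001, -0.73745143]]), 't': array([0.3829578 , 0.33818134, 0.94785013])}
0.1 [ 0.12364815 -0.509883    0.2261229 ] [-3.14026026e+00 -2.00173099e-04  2.37777824e-01] [ 0.26294912  0.64363836 -0.62960183]
```

View pics/top0.png

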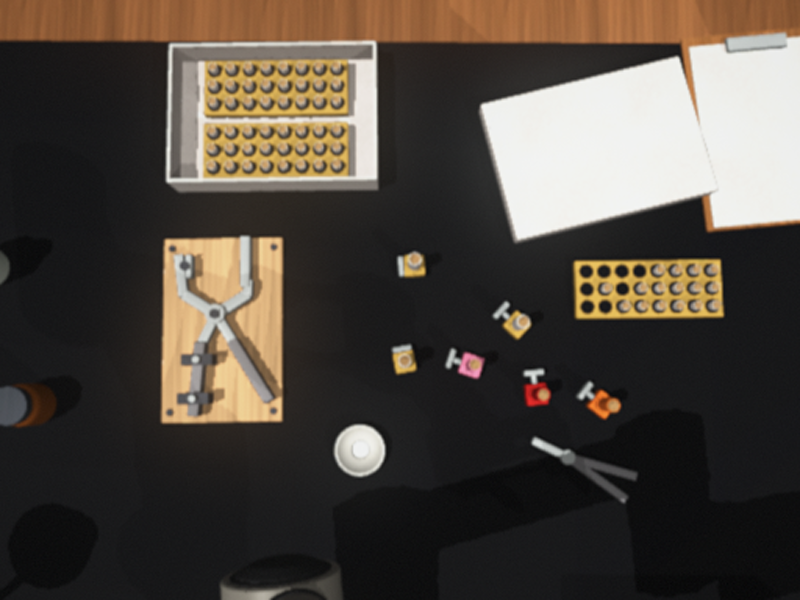

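View pics/side0.png

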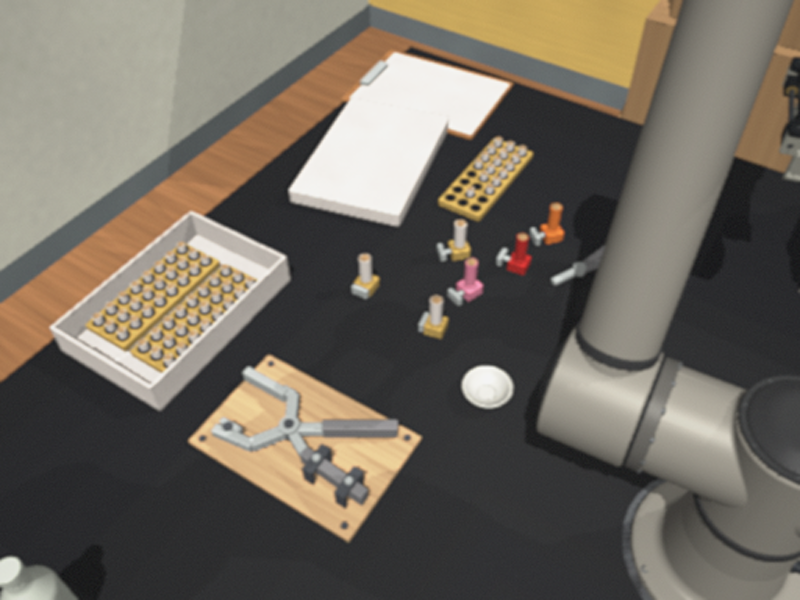

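The open brass holder is at top-view (518,322), with its plate at (502,313). The pliers' pivot is at (215,313), the moving jaw is on the left at (183,265), and the free handle is at the lower right. Next I'll take closer crops.

```bash
python3 - <<'E'
from cell import robot
import cv2,numpy as np
a=[robot.read_camera("top") for _ in range(4)]
im=np.mean(a,0).astype(np.uint8)[:,:,::-1]
A=im[148:273,100:185]; B=im[185:225,305:350]
A=cv2.resize(A,None,fx=4.8,fy=4.8,interpolation=cv2.INTER_CUBIC)
B=cv2.resize(B,None,fx=8,fy=8,interpolation=cv2.INTER_CUBIC)
c=np.zeros((600,800,3),np.uint8);c[:A.shape[0],:A.shape[1]]=A;c[:B.shape[0],430:430+B.shape[1]]=B
cv2.imwrite("pics/crop1.png",c)
E
```

```text
(no output)
```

View pics/crop1.png

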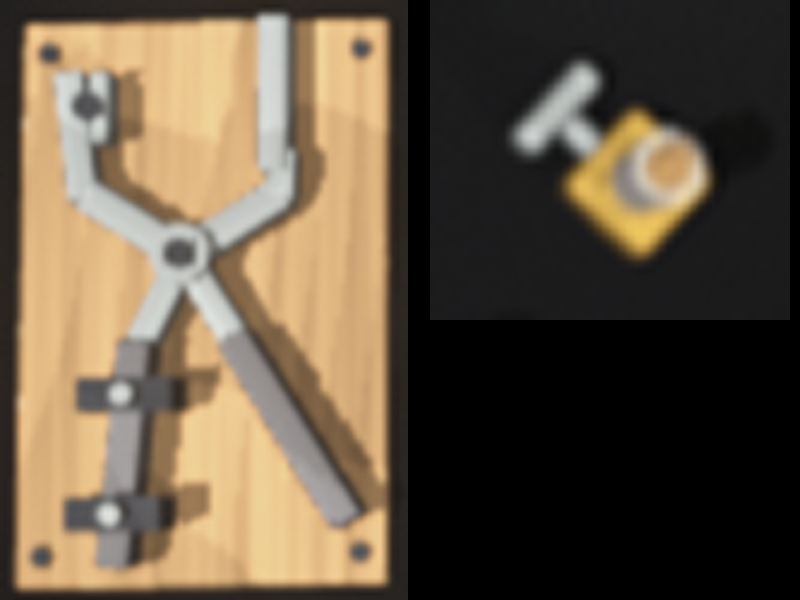

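The crop shows the pivot at (180,252), the fixed jaw's inner edge at u≈259, the pad edge at u≈109 and the handle running (232,335) to (345,515). The holder's stick top is at (675,165), and its plate runs from (588,75) to (530,140).

```bash
cat >h.py <<'E'
from cell import robot
import numpy as np
def ray(cam,p,z):
    m=robot.camera_model(cam);R,t=m["R"],m["t"]
    d=R.T@np.array([(p[0]-m["cx"])/m["fx"],(p[1]-m["cy"])/m["fy"],1]);c=-R.T@t
    return c+d*(z-c[2])/d[2]
def A(u,v,z): return ray("top",((u+.5)/4.8+99.5,(v+.5)/4.8+147.5),z)[:2]
def B(u,v,z): return ray("top",((u-430+.5)/8+304.5,(v+.5)/8+184.5),z)[:2]
E
python3 - <<'E'
from h import *
np.set_printoptions(precision=4,suppress=True)
for n,u,v,z in [("s1",50,53,.009),("s2",361,48,.009),("s3",360,551,.009),("s4",41,556,.009),("piv",180,252,.037),("fixtip",259,15,.032),("fixroot",260,162,.032),("padtip",109,75,.032),("padroot",109,140,.032),("h1",228,335,.034),("h2",342,515,.034)]: print(n,A(u,v,z))
for n,u,v,z in [("stick",675,165,.07),("ctop",638,108,.02),("cleft",565,185,.02),("cbot",640,258,.02),("p1",588,75,.017),("p2",530,140,.017),("pin",580,135,.01)]: print(n,B(u,v,z))
piv=A(180,252,.037)
d=A(259,15,.032)-A(260,162,.032);d2=A(109,75,.032)-A(109,140,.032);d3=A(50,53,.009)-A(41,556,.009);d4=A(361,48,.009)-A(360,551,.009)
print([np.arctan2(q[1],q[0]) for q in(d,d2,d3,d4)])
E
```

```text
s1 [0.6504 0.2285]
s2 [0.6537 0.0789]
s3 [0.4138 0.0738]
s4 [0.4106 0.2238]
piv [0.5519 0.1554]
fixtip [0.6648 0.1231]
fixroot [0.5949 0.1206]
padtip [0.6358 0.1928]
padroot [0.6049 0.1917]
h1 [0.5137 0.1328]
h2 [0.4311 0.0779]
stick [ 0.5401 -0.2799]
ctop [ 0.5606 -0.2779]
cleft [ 0.5386 -0.2571]
cbot [ 0.5181 -0.278 ]
p1 [ 0.5703 -0.2642]
p2 [ 0.5516 -0.2476]
pin [ 0.5538 -0.2628]
[np.float64(0.03465533018712704), np.float64(0.03458681731318359), np.float64(0.019539808599995753), np.float64(0.021487727431046343)]
```

```bash
cat >>h.py <<'E'
from scipy.spatial.transform import Rotation as Ro
def delta(p,yaw):
    s=robot.observe();R=Ro.from_euler("xyz",s["tool_rot"]);T=Ro.from_euler("xyz",[np.pi,0,yaw])
    print("t",s["time"],"pos",np.round(s["tool_pos"],4),"rpy",np.round(s["tool_rot"],4),"F",np.round(s["contact_force"],1),"op",s["opening"])
    print("shift",np.round(R.inv().apply(np.array(p)-s["tool_pos"]),4),"turn",np.round((R.inv()*T).as_rotvec(),4))
E
python3 -c "
from h import *
delta([.54,-.279,.16],.829)"
```

```text
t 0.3 pos [ 0.1237 -0.5101  0.2265] rpy [-3.1411e+00 -1.0000e-04  2.3780e-01] F [-0.3 -0.4  0.5] op 0.09226160616551685
shift [ 0.459  -0.1265  0.0666] turn [-4.000e-04 -2.000e-04 -5.912e-01]
```

Request:
arm_command([
  [[0.05,-0.014,0.007],[0,0,-0.1],0.06],
  [[0.1,-0.028,0.015],[0,0,-0.2],0.05],
  [[0.15,-0.042,0.022],[0,0,-0.3],0.05],
  [[0.2,-0.055,0.03],[0,0,-0.4],0.05],
  [[0.25,-0.07,0.037],[0,0,-0.5],0.05],
])

```text
time: 0.8
tool_pos: [0.3412, -0.3883, 0.1912]
tool_rot: [3.141, 0.0, 0.742]
contact_force: [0.1, -1.0, 0.9]
opening: 0.0562
grip_force: 0.0
```

```bash
python3 -c "
from h import *
delta([.54,-.279,.16],.829)"
```

```text
t 0.8 pos [ 0.3412 -0.3883  0.1912] rpy [3.1411e+00 1.0000e-04 7.4160e-01] F [ 0.1 -1.   0.9] op 0.056171602859346546
shift [0.2204 0.0537 0.0312] turn [ 0.0005  0.0002 -0.0874]
```

Request:
arm_command([
  [[0.05,0.013,0.007],[0,0,-0.04],0.05],
  [[0.1,0.027,0.014],[0,0,-0.08],0.05],
  [[0.15,0.04,0.021],[0,0,-0.08],0.05],
  [[0.2,0.05,0.03],[0,0,-0.08],0.05],
  [[0.21,0.052,0.031],[0,0,-0.08],0.05],
])

```text
time: 1.3
tool_pos: [0.5328, -0.2835, 0.1591]
tool_rot: [-3.14, -0.001, 0.821]
contact_force: [1.0, -1.7, -0.3]
opening: 0.0498
grip_force: 0.0
```

```bash
python3 - <<'E'
from h import *
import cv2
im=robot.read_camera("wrist")
delta([.54,-.279,.16],.829)
m=robot.camera_model("wrist");print(m)
cv2.imwrite("pics/w1.png",cv2.resize(im[:,:,::-1],(800,600),interpolation=cv2.INTER_CUBIC))
E
```

```text
t 1.35 pos [ 0.5334 -0.2831  0.159 ] rpy [-3.1406e+00 -1.2000e-03  8.2200e-01] F [ 0.4  1.6 -0. ] op 0.0504946310164732
shift [ 0.0075  0.002  -0.001 ] turn [-0.001  -0.0013 -0.007 ]
{'fx': 297.3186396354542, 'fy': 297.3186396354542, 'cx': 258.5343103925192, 'cy': 191.48473102772397, 'R': array([[ 7.32331624e-01, -6.80947822e-01, -6.75666875e-04],
       [-6.60461058e-01, -7.10539805e-01,  2.42743439e-01],
       [-1.65775704e-01, -1.77322445e-01, -9.70090288e-01]]), 't': array([-0.58246152,  0.13747154,  0.36089229])}
```

View pics/w1.png

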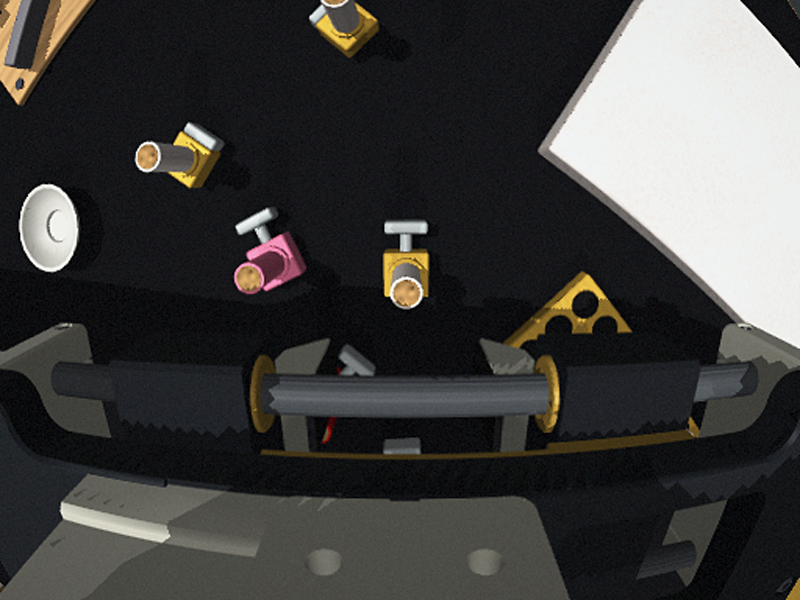

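The wrist view shows the stick top at (406,293), the plate from (386,226) to (427,226), and the block's back edge from (384,251) to (428,251).

```bash
cat >>h.py <<'E'
M=dict(R=None)
def W(u,v,z,m=None):
    m=m or robot.camera_model("wrist")
    x=((u+.5)*.64-.5-m["cx"])/m["fx"];y=((v+.5)*.64-.5-m["cy"])/m["fy"];r=np.hypot(x,y)
    d=m["R"].T@np.array([x/r*np.sin(r),y/r*np.sin(r),np.cos(r)]);c=-m["R"].T@m["t"]
    return (c+d*(z-c[2])/d[2])[:2]
E
python3 - <<'E'
from h import *
for n,u,v,z in [("stick",406,293,.07),("pl",385.5,224,.017),("pr",427,224,.017),("bl",384,251,.02),("br",428.5,251,.02)]: print(n,W(u,v,z))
a=W(385.5,224,.017);b=W(427,224,.017);d=b-a;print(np.arctan2(d[1],d[0]),(a+b)/2,np.hypot(*d))
a=W(384,251,.02);b=W(428.5,251,.02);d=b-a;print(np.arctan2(d[1],d[0]),(a+b)/2,np.hypot(*d))
E
```

```text
stick [ 0.53825957 -0.27796909]
pl [ 0.55130606 -0.24475241]
pr [ 0.570892   -0.26294492]
bl [ 0.53889377 -0.25670208]
br [ 0.55987512 -0.27619565]
-0.748530377249895 [ 0.56109903 -0.25384867] 0.026731568376166193
-0.7486565382744884 [ 0.54938445 -0.26644886] 0.028639420566811964
```

Request:
arm_command([
  [[0.006,0.001,0.02],[0,0,0],0.05],
  [[0.007,0.001,0.05],[0,0,0],0.05],
  [[0.007,0.001,0.08],[0,0,0],0.05],
  [[0.007,0.001,0.11],[0,0,0],0.05],
  [[0.007,0.001,0.125],[0,0,0],0.05],
], squeeze=15)

```text
time: 1.85
tool_pos: [0.5334, -0.2823, 0.0329]
tool_rot: [-3.138, 0.001, 0.817]
contact_force: [0.1, 1.0, -0.7]
opening: 0.0502
grip_force: 0.0
```

Request:
arm_command([
  [[0,0,0],[0,0,0],0.05],
  [[0,0,0],[0,0,0],0.03],
  [[0,0,0],[0,0,0],0.01],
  [[0,0,0],[0,0,0],0.01],
  [[0,0,0],[0,0,0],0.01],
])

```text
time: 2.35
tool_pos: [0.5359, -0.2825, 0.0364]
tool_rot: [3.14, -0.0, 0.818]
contact_force: [0.2, 0.2, 0.7]
opening: 0.0226
grip_force: 0.0
```

Request:
arm_command([
  [[0,0,0],[0,0,0],0.01],
  [[0,0,-0.03],[0,0,0],0.01],
  [[0,0,-0.06],[0,0,0],0.01],
  [[0,0,-0.1],[0,0,0],0.01],
  [[0,0,-0.12],[0,0,0],0.01],
])

```text
time: 2.85
tool_pos: [0.5365, -0.2828, 0.1589]
tool_rot: [3.137, -0.001, 0.818]
contact_force: [-0.2, -0.5, -0.4]
opening: 0.0174
grip_force: 15.0
```

```bash
python3 -c "
from h import *
delta([.628,.1475,.14],.823+.748+.025)"
```

```text
t 2.85 pos [ 0.5365 -0.2828  0.1589] rpy [ 3.1372e+00 -6.0000e-04  8.1800e-01] F [-0.2 -0.5 -0.4] op 0.017385891718092173
shift [ 0.3765 -0.2275  0.0181] turn [ 0.0044  0.0012 -0.778 ]
```

```bash
python3 - <<'E'
from h import *
import cv2
im=robot.read_camera("wrist")
m=robot.camera_model("wrist");print(m["R"].tolist(),m["t"].tolist())
cv2.imwrite("pics/w2.png",cv2.resize(im[:,:,::-1],(800,600),interpolation=cv2.INTER_CUBIC)[100:450])
E
```

```text
[[0.7296355350596911, -0.6837775300167769, 0.0089596552565586], [-0.6649259203946156, -0.7063379529984851, 0.24281724926636797], [-0.15970443439533522, -0.18312560060807426, -0.9700306737605778]] [-0.5865309703806649, 0.14296267567388715, 0.35891597634282574]
```

View pics/w2.png

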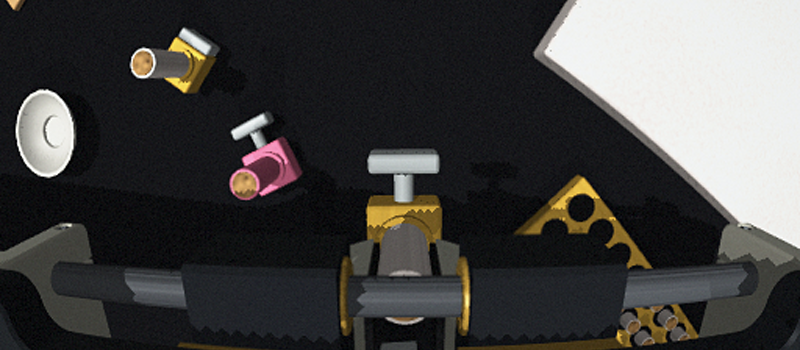

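The holder is in the grip and upright. Its plate edge runs (368,252) to (439,250) and the block edge (367,297) to (441,296) in full-frame pixels.

```bash
python3 - <<'E'
from h import *
for z0 in(.122,.126):
  for (u,v),(U,V),z,off in [((368,251),(439,250),.017,.035),((367,297),(441,296),.02,.015)]:
    a=W(u,v,z0+z);b=W(U,V,z0+z);d=b-a;an=np.arctan2(d[1],d[0]);n=np.array([-d[1],d[0]])/np.hypot(*d)
    print(z0,np.hypot(*d),"yaw",an,"axis",(a+b)/2-n*off)
s=robot.observe();p=s["tool_pos"];print(p,s["tool_rot"])
E
```

```text
0.122 0.027740412633826587 yaw -0.7400893898465722 axis [ 0.54042644 -0.27953269]
0.122 0.029034551424697814 yaw -0.741241270408427 axis [ 0.54187298 -0.27783393]
0.126 0.02712293269258295 yaw -0.7400893898465706 axis [ 0.54078938 -0.27910224]
0.126 0.028377292409044137 yaw -0.74124127040843 axis [ 0.54251436 -0.27710005]
[ 0.5374861  -0.28337328  0.16135902] [ 3.13311530e+00 -1.17491455e-03  8.18046415e-01]
```

Request:
arm_command([
  [[0.03,-0.018,0],[0,0,-0.06],0.01],
  [[0.07,-0.042,0],[0,0,-0.14],0.01],
  [[0.11,-0.066,0],[0,0,-0.22],0.01],
  [[0.15,-0.09,0],[0,0,-0.3],0.01],
  [[0.19,-0.114,0],[0,0,-0.38],0.01],
])

```text
time: 3.4
tool_pos: [0.5819, -0.0637, 0.1543]
tool_rot: [-3.14, 0.0, 1.201]
contact_force: [0.3, -0.1, -2.1]
opening: 0.0177
grip_force: 15.0
```

```bash
python3 -c "
from h import *
delta([.628,.142,.16],1.584)"
```

```text
t 3.4 pos [ 0.5819 -0.0637  0.1543] rpy [-3.1402e+00  3.0000e-04  1.2008e+00] F [ 0.3 -0.1 -2.1] op 0.017656290728562615
shift [ 0.2084 -0.0314 -0.0057] turn [-0.0014  0.     -0.3832]
```

Request:
arm_command([
  [[0.035,-0.006,-0.004],[0,0,-0.08],0.01],
  [[0.07,-0.013,-0.004],[0,0,-0.16],0.01],
  [[0.11,-0.022,-0.004],[0,0,-0.24],0.01],
  [[0.135,-0.026,-0.004],[0,0,-0.32],0.01],
  [[0.14,-0.028,-0.004],[0,0,-0.383],0.01],
])

```text
time: 3.9
tool_pos: [0.6069, 0.0783, 0.1581]
tool_rot: [-3.14, -0.001, 1.587]
contact_force: [0.4, 0.0, -0.7]
opening: 0.0176
grip_force: 15.0
```

```bash
python3 - <<'E'
from h import *
import cv2
robot.read_camera("side");robot.read_camera("side")
im=robot.read_camera("wrist")
m=robot.camera_model("wrist");np.savez("w3.npz",R=m["R"],t=m["t"])
delta([.628,.142,.16],1.584)
cv2.imwrite("pics/w3.png",cv2.resize(im[:,:,::-1],(800,600),interpolation=cv2.INTER_CUBIC))
E
```

```text
t 4.05 pos [0.6067 0.0754 0.1583] rpy [-3.1400e+00  3.0000e-04  1.5806e+00] F [-0.  -0.6 -1.9] op 0.017733014932008972
shift [ 0.0664  0.0219 -0.0018] turn [-0.0016  0.0003 -0.0034]
```

View pics/w3.png

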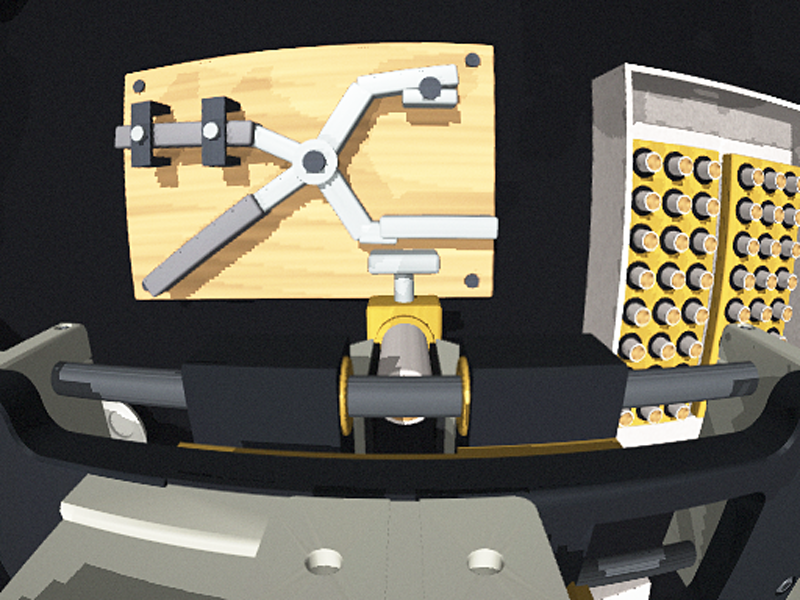

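Wrist view: pivot at (315,161), fixed jaw's inner top edge from (381,216) to (497,217), pad top edge from (404,91) to (457,91), and screws at (139,86), (472,60) and (472,281).

```bash
python3 - <<'E'
from h import *
m=robot.camera_model("wrist");z=np.load("w3.npz");m["R"]=z["R"];m["t"]=z["t"]
P=lambda u,v,z:W(u,v,z,m)
an=lambda a,b:np.arctan2(*(b-a)[::-1])
piv=P(315,161,.037);print("piv",piv)
for h in(.032,.04):
  a,b=P(385,216,h),P(497,217,h);c,d=P(404,91,h),P(457,91,h)
  print(h,a,b,an(a,b),"pad",c,d,an(c,d))
s=[P(139,86,.009),P(472,60,.009),P(472,281,.009)];print(s,an(s[0],s[1]),an(s[2],s[1])-np.pi/2)
t=.025;print("seat from piv",piv+np.array([[np.cos(t),-np.sin(t)],[np.sin(t),np.cos(t)]])@[.076,-.010])
h1,h2=P(257,203,.034),P(150,283,.034);print("handle",h1,h2)
for z0 in(.122,.125):
  for (u,v),(U,V),zz,off in [((369,252),(438,252),.017,.035),((367,297),(440,297),.02,.015)]:
    a=P(u,v,z0+zz);b=P(U,V,z0+zz);d=b-a;n=np.array([-d[1],d[0]])/np.hypot(*d)
    print(z0,np.hypot(*d),"yaw",an(a,b),"axis",(a+b)/2-n*off)
E
```

```text
piv [0.55172416 0.15604629]
0.032 [0.59376218 0.12210044] [0.66265029 0.12280129] 0.010173406433091014 pad [0.60459066 0.19928043] [0.63663201 0.20013175] 0.0265631391854841
0.04 [0.59409473 0.12264381] [0.66103899 0.12332489] 0.010173406433091144 pad [0.60461766 0.19764599] [0.63575489 0.19847329] 0.026563139185484735
[array([0.41032283, 0.22325254]), array([0.64909896, 0.22718375]), array([0.6518772 , 0.07738872])] 0.016462525889995673 0.018544831336503753
seat from piv [0.62795039 0.14794921]
handle [0.51370963 0.13136165] [0.43051195 0.08031202]
0.122 0.026496890898871733 yaw 0.00960806413062791 axis [0.60568446 0.08061245]
0.122 0.02814080274576187 yaw 0.009803482114605163 axis [0.60566012 0.0835509 ]
0.125 0.026046551451564252 yaw 0.00960806413062769 axis [0.60568785 0.08105003]
0.125 0.02765425412995442 yaw 0.009803482114604824 axis [0.60566072 0.08429103]
```

Request:
arm_command([
  [[0.02,0.007,0],[0,0,-0.005],0.01],
  [[0.045,0.016,0],[0,0,-0.01],0.01],
  [[0.066,0.023,0.01],[0,0,-0.01],0.01],
  [[0.066,0.023,0.03],[0,0,-0.01],0.01],
  [[0.066,0.023,0.04],[0,0,-0.01],0.01],
])

```text
time: 4.55
tool_pos: [0.6286, 0.1406, 0.1171]
tool_rot: [-3.138, 0.001, 1.589]
contact_force: [-0.4, -0.3, -1.0]
opening: 0.0175
grip_force: 15.0
```

```bash
python3 - <<'E'
from h import *
import cv2
L=[]
for i in range(4):
    im=robot.read_camera("wrist" if i==3 else "side");s=robot.observe();L.append(np.r_[s["tool_pos"],s["tool_rot"]]);print(np.round(L[-1],4))
    if i==2: cv2.imwrite("pics/s4.png",cv2.resize(im[:,:,::-1][200:384,80:320],(800,600),interpolation=cv2.INTER_CUBIC))
m=robot.camera_model("wrist");np.savez("w4.npz",R=m["R"],t=m["t"])
cv2.imwrite("pics/w4.png",cv2.resize(im[:,:,::-1],(800,600),interpolation=cv2.INTER_CUBIC))
E
```

```text
[ 6.2790e-01  1.4010e-01  1.1580e-01 -3.1361e+00  9.0000e-04  1.5889e+00]
[ 6.2830e-01  1.4000e-01  1.1720e-01 -3.1372e+00  7.0000e-04  1.5888e+00]
[ 6.2910e-01  1.4010e-01  1.1850e-01 -3.1395e+00  5.0000e-04  1.5888e+00]
[ 6.2970e-01  1.4020e-01  1.1960e-01 -3.1416e+00  2.0000e-04  1.5890e+00]
```

View pics/w4.png

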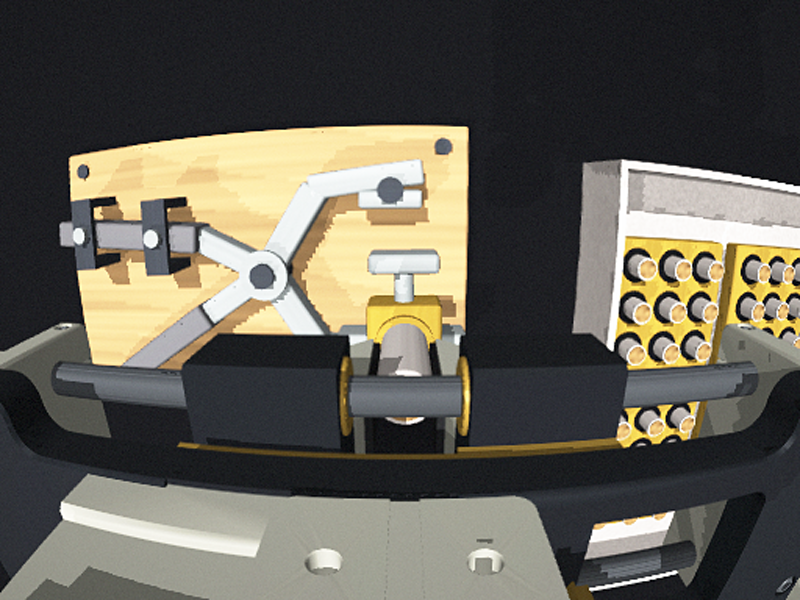

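The plate faces the moving jaw, the holder sits over the gap, and alignment is good. Descending.

Request:
arm_command([
  [[0.001,0,0.015],[0,0,0],0.01],
  [[0.001,0,0.03],[0,0,0],0.01],
  [[0.001,0,0.045],[0,0,0],0.01],
  [[0.001,0,0.06],[0,0,0],0.01],
  [[0.001,0,0.068],[0,0,0],0.01],
])

```text
time: 5.25
tool_pos: [0.6294, 0.1417, 0.0506]
tool_rot: [-3.141, 0.0, 1.59]
contact_force: [0.0, 0.6, -1.7]
opening: 0.018
grip_force: 15.0
```

Request:
arm_command([
  [[0,0,0.002],[0,0,0],0.01],
  [[0,0,0.004],[0,0,0],0.01],
  [[0,0,0.006],[0,0,0],0.01],
  [[0,0,0.007],[0,0,0],0.01],
  [[0,0,0.007],[0,0,0],0.01],
])

```text
time: 5.75
tool_pos: [0.6297, 0.1422, 0.0446]
tool_rot: [3.141, 0.0, 1.591]
contact_force: [0.1, 0.9, -1.8]
opening: 0.0175
grip_force: 15.0
```

```bash
python3 - <<'E'
from h import *
import cv2
for i in range(4):
    im=robot.read_camera("wrist" if i==3 else "side");s=robot.observe();print(np.round(np.r_[s["tool_pos"],s["contact_force"]],4))
    if i==2: S=cv2.resize(im[:,:,::-1][220:360,110:290],(540,420),interpolation=cv2.INTER_CUBIC)
W_=cv2.resize(im[:,:,::-1],(800,600),interpolation=cv2.INTER_CUBIC)[180:440,270:530]
c=np.zeros((420,800,3),np.uint8);c[:,:540]=S;c[:260,540:]=W_
cv2.imwrite("pics/c5.png",c)
E
```

```text
[ 0.6297  0.1422  0.0446 -0.0785  0.7528 -1.9253]
[ 0.6297  0.1422  0.0446 -0.0661 -0.8905 -1.4232]
[ 0.6297  0.1422  0.0446 -0.0797  0.3441 -0.6559]
[ 0.6297  0.1422  0.0446  0.1713 -0.1179 -1.3698]
```

View pics/c5.png

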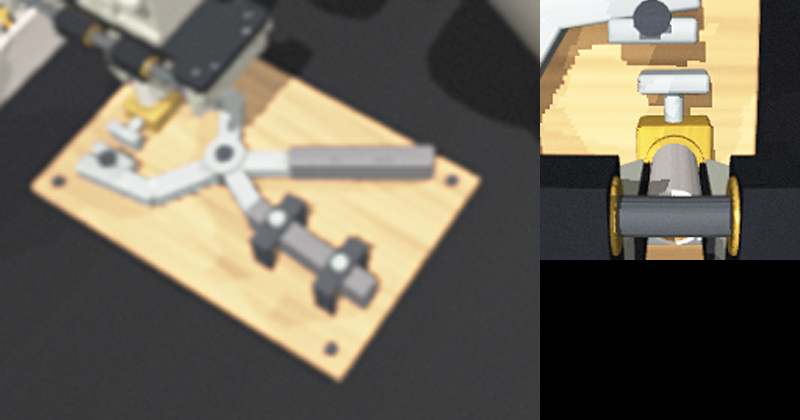

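The holder is between the jaws and still hanging a little above the board (Fz≈-1.4, its own weight). I'll feel for the board.

Request:
arm_command([
  [[0,0,0.0005],[0,0,0],0.01],
  [[0,0,0.001],[0,0,0],0.01],
  [[0,0,0.0015],[0,0,0],0.01],
  [[0,0,0.002],[0,0,0],0.01],
  [[0,0,0.002],[0,0,0],0.01],
])

```text
time: 6.45
tool_pos: [0.6298, 0.1422, 0.044]
tool_rot: [3.14, 0.0, 1.591]
contact_force: [-3.3, -0.3, 9.3]
opening: 0.0177
grip_force: 15.0
```

Request:
arm_command([
  [[0,0,0.0005],[0,0,0],0.01],
  [[0,0,0.001],[0,0,0],0.01],
  [[0,0,0.0015],[0,0,0],0.01],
  [[0,0,0.0015],[0,0,0],0.01],
  [[0,0,0.0015],[0,0,0],0.01],
])

```text
time: 6.95
tool_pos: [0.6299, 0.1422, 0.044]
tool_rot: [3.14, 0.0, 1.591]
contact_force: [-6.5, -1.2, 17.5]
opening: 0.0174
grip_force: 15.0
```

Request:
arm_command([
  [[0,0,-0.001],[0,0,0],0.01],
  [[0,0,-0.003],[0,0,0],0.01],
  [[0,0,-0.003],[0,0,0],0.02],
  [[0,0,-0.003],[0,0,0],0.03],
  [[0,0,-0.003],[0,0,0],0.045],
])

```text
time: 7.45
tool_pos: [0.6295, 0.1422, 0.0435]
tool_rot: [-3.141, 0.0, 1.591]
contact_force: [-0.2, 0.3, -0.1]
opening: 0.0316
grip_force: 0.0
```

Request:
arm_command([
  [[0,0,0],[0,0,0],0.045],
  [[0,0,0],[0,0,0],0.045],
  [[0,0,-0.02],[0,0,0],0.045],
  [[0,0,-0.05],[0,0,0],0.045],
  [[0,0,-0.09],[0,0,0],0.045],
])

```text
time: 7.95
tool_pos: [0.6284, 0.142, 0.1329]
tool_rot: [-3.137, 0.0, 1.591]
contact_force: [0.4, 0.0, -0.3]
opening: 0.0447
grip_force: 0.0
```

Request:
arm_command([
  [[-0.02,-0.02,-0.01],[0,0,0],0.02],
  [[-0.05,-0.05,-0.01],[0,0,0],0.0],
  [[-0.08,-0.08,-0.01],[0,0,0],0.0],
  [[-0.1,-0.11,-0.01],[0,0,0],0.0],
  [[-0.1,-0.12,-0.01],[0,0,0],0.0],
])

```text
time: 8.45
tool_pos: [0.509, 0.0379, 0.1439]
tool_rot: [-3.14, 0.001, 1.588]
contact_force: [-0.8, 0.0, 1.1]
opening: 0.0092
grip_force: 0.0
```

```bash
python3 - <<'E'
from h import *
import cv2
robot.read_camera("top");T=robot.read_camera("top")[:,:,::-1]
w=robot.read_camera("wrist")[:,:,::-1]
m=robot.camera_model("wrist");np.savez("w6.npz",R=m["R"],t=m["t"])
delta([.46,.06,.1],1.59)
c=np.zeros((600,800,3),np.uint8)
c[:,:408]=cv2.resize(T[148:273,100:185],(408,600),interpolation=cv2.INTER_CUBIC)
w=cv2.resize(w,(800,600),interpolation=cv2.INTER_CUBIC);c[:392,408:]=w[0:392,300:692]
cv2.imwrite("pics/c6.png",c)
E
```

```text
t 8.6 pos [0.5121 0.04   0.1443] rpy [ 3.1402 -0.      1.5904] F [ 0.4 -0.4  0.3] op 0.0009102058835058215
shift [ 0.021  -0.0518  0.0443] turn [ 0.0014 -0.      0.0004]
```

View pics/c6.png

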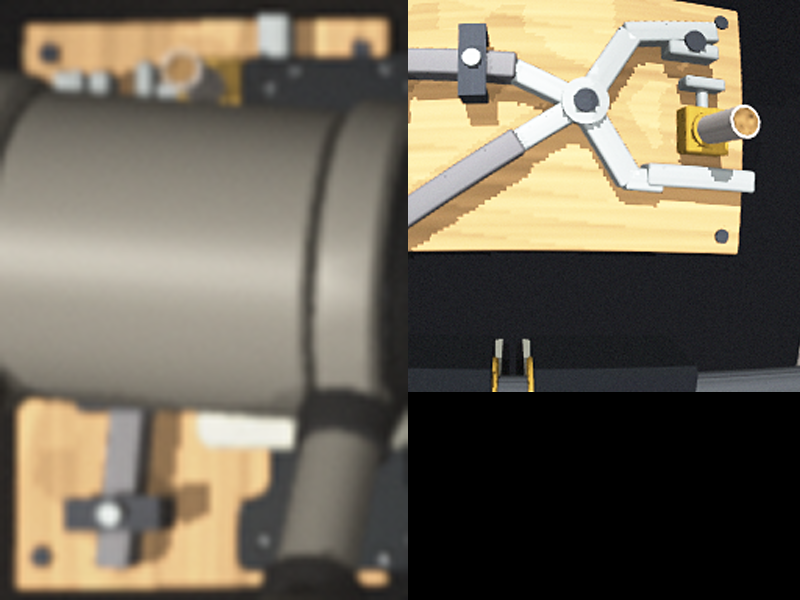

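The holder stands free between the jaws with its plate facing the moving pad. Next I go beside the free handle, with the finger flat normal to it.

```bash
python3 -c "
from h import *
delta([.479,.067,.1],2.15)"
```

```text
t 8.6 pos [0.5121 0.04   0.1443] rpy [ 3.1402 -0.      1.5904] F [ 0.4 -0.4  0.3] op 0.0009102058835058215
shift [ 0.0276 -0.0327  0.0443] turn [ 1.400e-03  4.000e-04 -5.596e-01]
```

Request:
arm_command([
  [[0.006,-0.007,0.01],[0,0,-0.12],0.0],
  [[0.012,-0.014,0.02],[0,0,-0.24],0.0],
  [[0.018,-0.021,0.03],[0,0,-0.36],0.0],
  [[0.024,-0.028,0.04],[0,0,-0.48],0.0],
  [[0.028,-0.033,0.044],[0,0,-0.56],0.0],
])

```text
time: 9.1
tool_pos: [0.4786, 0.0684, 0.0988]
tool_rot: [-3.141, -0.0, 2.157]
contact_force: [0.6, 0.4, -0.3]
opening: 0.0005
grip_force: 0.0
```

```bash
python3 -c "
from h import *
import cv2
robot.read_camera('wrist')
w=robot.read_camera('wrist')[:,:,::-1]
m=robot.camera_model('wrist');np.savez('w7.npz',R=m['R'],t=m['t'])
cv2.imwrite('pics/w7.png',cv2.resize(w,(800,600),interpolation=cv2.INTER_CUBIC))
delta([.479,.067,.015],2.15)"
```

```text
t 9.2 pos [0.4783 0.0684 0.0991] rpy [-3.1409e+00 -7.0000e-04  2.1532e+00] F [-0.5  0.1  0.2] op 0.0007541312852893394
shift [-0.0016 -0.0001  0.0841] turn [-0.0007 -0.0007  0.0032]
```

View pics/w7.png

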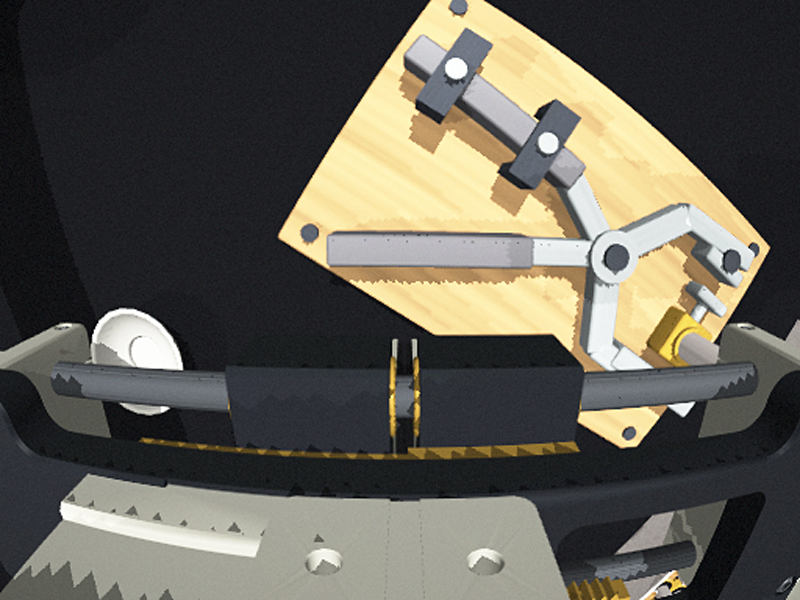

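The handle runs horizontally ahead of the closed fingers at (430,250), square to them and with a clear gap. Descending.

Request:
arm_command([
  [[-0.003,0,0.02],[0,0,0],0.0],
  [[-0.003,0,0.045],[0,0,0],0.0],
  [[-0.003,0,0.065],[0,0,0],0.0],
  [[-0.003,0,0.08],[0,0,0],0.0],
  [[-0.003,0,0.083],[0,0,0],0.0],
])

```text
time: 9.7
tool_pos: [0.48, 0.0649, 0.0155]
tool_rot: [-3.14, -0.001, 2.149]
contact_force: [-1.3, -0.5, 0.4]
opening: 0.0004
grip_force: 0.0
```

Request:
arm_command([
  [[0.003,0,0],[0,0,0],0.0],
  [[0.006,0,0],[0,0,0],0.0],
  [[0.01,0,0],[0,0,0],0.0],
  [[0.014,0,0],[0,0,0],0.0],
  [[0.018,0,0],[0,0,0],0.0],
])

```text
time: 10.2
tool_pos: [0.4698, 0.0801, 0.0173]
tool_rot: [3.141, 0.001, 2.151]
contact_force: [0.6, 0.3, 0.4]
opening: 0.0009
grip_force: 0.0
```

```bash
python3 -c "
from h import *
delta([.446,.1205,.015],1.74)"
```

```text
t 10.2 pos [0.4698 0.0801 0.0173] rpy [3.1408e+00 6.0000e-04 2.1508e+00] F [0.6 0.3 0.4] op 0.000941425062716716
shift [0.0469 0.0022 0.0023] turn [9.000e-04 4.000e-04 4.108e-01]
```

Request:
arm_command([
  [[0.005,-0.001,0.001],[0,0,0.02],0.0],
  [[0.01,-0.002,0.002],[0,0,0.06],0.0],
  [[0.015,-0.002,0.002],[0,0,0.1],0.0],
  [[0.02,-0.002,0.002],[0,0,0.14],0.0],
  [[0.025,-0.002,0.002],[0,0,0.19],0.0],
])

```text
time: 10.7
tool_pos: [0.4542, 0.0996, 0.0149]
tool_rot: [3.141, 0.001, 1.958]
contact_force: [0.4, -1.4, 0.3]
opening: 0.0006
grip_force: 1.1
```

```bash
python3 -c "
from h import *
delta([.446,.1205,.015],1.74)"
```

```text
t 10.7 pos [0.4542 0.0996 0.0149] rpy [3.1414e+00 5.0000e-04 1.9582e+00] F [ 0.4 -1.4  0.3] op 0.0005815591416461716
shift [ 0.0225  0.0003 -0.0001] turn [2.000e-04 5.000e-04 2.182e-01]
```

Request:
arm_command([
  [[0.003,0,0],[0,0,0.03],0.0],
  [[0.006,0,0],[0,0,0.06],0.0],
  [[0.009,0,0],[0,0,0.09],0.0],
  [[0.012,0,0],[0,0,0.12],0.0],
  [[0.015,0,0],[0,0,0.14],0.0],
])

```text
time: 11.2
tool_pos: [0.4479, 0.1126, 0.0149]
tool_rot: [-3.14, 0.001, 1.819]
contact_force: [-1.1, -5.8, 2.1]
opening: 0.0007
grip_force: 2.8
```

Request:
arm_command([
  [[0.002,0,0],[0,0,0.02],0.0],
  [[0.004,0,0],[0,0,0.04],0.0],
  [[0.006,0,0],[0,0,0.06],0.0],
  [[0.008,0,0],[0,0,0.07],0.0],
  [[0.009,0,0],[0,0,0.07],0.0],
])

```text
time: 11.7
tool_pos: [0.4464, 0.1206, 0.0148]
tool_rot: [-3.141, 0.003, 1.751]
contact_force: [0.4, -19.0, 1.2]
opening: 0.0006
grip_force: 9.2
```

```bash
python3 -c "
from h import *
import cv2
w=robot.read_camera('wrist')[:,:,::-1]
cv2.imwrite('pics/w8.png',cv2.resize(w,(800,600),interpolation=cv2.INTER_CUBIC)[:450])
delta([.446,.1205,.015],1.74)"
```

```text
t 11.75 pos [0.4464 0.1205 0.0148] rpy [-3.1406e+00  2.7000e-03  1.7513e+00] F [ -0.4 -15.4   0.9] op 0.0004761164890599185
shift [ 0.0001 -0.0004 -0.0002] turn [-0.001   0.0027  0.0113]
```

View pics/w8.png

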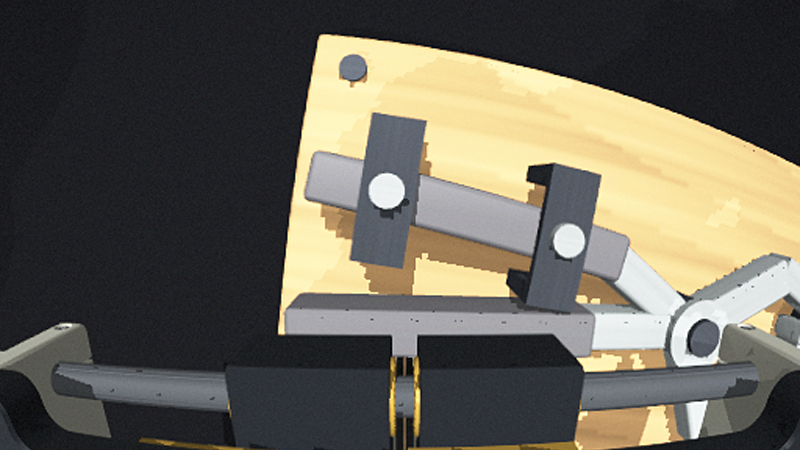

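The handle now lies close to the strap, and the force is 15–19 N. I'll press a little further to confirm it is at the stop.

Request:
arm_command([
  [[0.001,0,0],[0,0,0],0.0],
  [[0.002,0,0],[0,0,0],0.0],
  [[0.003,0,0],[0,0,0],0.0],
  [[0.003,0,0],[0,0,0],0.0],
  [[0.003,0,0],[0,0,0],0.0],
])

```text
time: 12.25
tool_pos: [0.4463, 0.1213, 0.0148]
tool_rot: [-3.14, 0.005, 1.751]
contact_force: [0.6, -29.8, 1.9]
opening: 0.0002
grip_force: 14.8
```

It's a hard stop, reached at the expected position. I'll back off smoothly to let the spring open the pliers.

Request:
arm_command([
  [[-0.006,0,0],[0,0,-0.03],0.0],
  [[-0.014,0,0],[0,0,-0.08],0.0],
  [[-0.022,0.001,0],[0,0,-0.14],0.0],
  [[-0.03,0.002,0],[0,0,-0.2],0.0],
  [[-0.038,0.003,0],[0,0,-0.26],0.0],
])

```text
time: 12.75
tool_pos: [0.4567, 0.0883, 0.0151]
tool_rot: [3.14, 0.001, 2.013]
contact_force: [0.5, -0.3, -0.1]
opening: 0.0006
grip_force: 0.3
```

Request:
arm_command([
  [[-0.01,0.003,0],[0,0,-0.05],0.0],
  [[-0.02,0.004,0],[0,0,-0.1],0.0],
  [[-0.03,0.004,0],[0,0,-0.1],0.0],
  [[-0.04,0.004,0],[0,0,-0.1],0.0],
  [[-0.04,0.004,-0.02],[0,0,-0.1],0.0],
])

```text
time: 13.25
tool_pos: [0.4756, 0.0528, 0.0334]
tool_rot: [-3.139, -0.002, 2.108]
contact_force: [1.1, 0.8, -1.4]
opening: 0.0002
grip_force: 0.0
```

Request:
arm_command([
  [[0,0,-0.04],[0,0,0],0.0],
  [[0,0,-0.09],[0,0,0],0.0],
  [[-0.02,0,-0.13],[0,0,0.1],0.0],
  [[-0.05,0,-0.14],[0,0,0.2],0.0],
  [[-0.08,0,-0.14],[0,0,0.3],0.0],
])

```text
time: 13.75
tool_pos: [0.5193, -0.0158, 0.1778]
tool_rot: [3.136, 0.002, 1.806]
contact_force: [-0.3, -0.5, -0.8]
opening: 0.0003
grip_force: 0.0
```

```bash
python3 - <<'E'
from h import *
import cv2
robot.read_camera("side");S=robot.read_camera("side")[:,:,::-1]
w=robot.read_camera("wrist")[:,:,::-1]
m=robot.camera_model("wrist");np.savez("w9.npz",R=m["R"],t=m["t"])
delta([.46,.06,.1],1.59)
c=np.zeros((600,800,3),np.uint8)
c[:300,:400]=cv2.resize(S[220:355,110:290],(400,300),interpolation=cv2.INTER_CUBIC)
w=cv2.resize(w,(800,600),interpolation=cv2.INTER_CUBIC);c[300:,:]=w[0:300]
c[:300,400:]=cv2.resize(w[0:300,400:800],(400,300))
cv2.imwrite("pics/c9.png",c)
E
```

```text
t 13.9 pos [ 0.518  -0.0161  0.1748] rpy [3.1412e+00 1.0000e-04 1.8079e+00] F [-0.6  0.3 -0.7] op 0.0005054307232410006
shift [ 0.0876 -0.0385  0.0748] turn [0.0004 0.     0.2179]
```

View pics/c9.png

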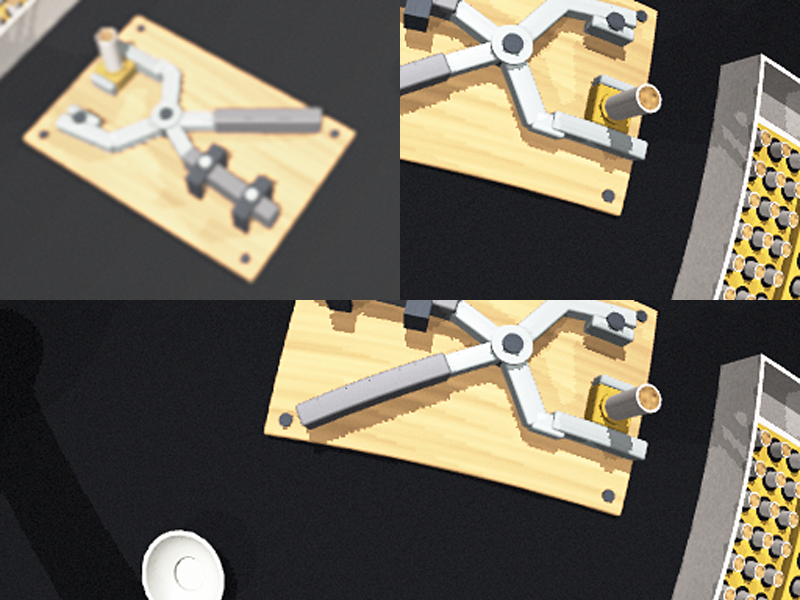

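The stud plate is tight on the block, the holder stands upright against the fixed jaw, and the pliers have reopened with the arm clear. Handing in.

```bash
python3 -c "
from cell import robot
print(robot.hand_in())"
```

```text
the job is handed in; nothing more can be done
None
```

The job is done and handed in at about 14 s: the open holder was placed in the jaws, the pliers pressed its stud plate home, and they sprang back open with the holder left standing; the hand-in call returned no verdict.

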